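# Dry a painted clay piece on the wind-up drying stand

### The arm

A 7-joint arm with a two-finger parallel gripper is mounted at the origin on the work surface. World frame = base frame: x ahead of the robot, y to its left, z up, the work surface at z = 0. Lengths are in m, angles in rad, forces in N, time in s.
With the tool pointing down it reaches from about 0.4 to 0.85 m from the base axis. Payload 4.5 kg.
Tool frame: the origin (TCP) lies midway between the tips of the shut fingers; the grasp point (between the pads) lies 19 mm behind it; z points along the fingers, y is the line along which they close (so a half turn about z gives the same grasp; the last joint's range is limited). The gripper opens to 88 mm and grips with 3 to 60 N. Pads are 18 mm wide; open, the fingers measure 123 mm over their backs; the gripper's body (75 mm by 187 mm) begins 45 mm behind the grasp point.
Start: joints at [-1.309, 0.689, -0.195, 1.565, 0.157, 0.902, -0.215], TCP at [0.141, 0.609, 0.239] pointing down, gripper open.
Joint ranges: [-3.01, 3.01], [-0.46, 2.08], [-1.47, 1.51], [0.13, 2.56], [-1, 4.14], [0.04, 2.09], [-2.66, 2.66]. Speed limits (rad/s): [2.57, 2.57, 3.14, 3.14, 3.14, 3.14, 3.14].

### API

Orientations are given as a unit quaternion [x, y, z, w].
In Python, from plant import r gives the robot as it stands.
- The arm moves only by the tool move_arm, never from a script. Its argument "targets" is a list that holds one entry, the list of rows, each a list of 7 numbers: the opening, from 0 (shut) to 1 (fully open), then the shift along the tool's x, y, z in mm, then the turn, a rotation vector about the tool's x, y, z in degrees. In form: [[[claw, dx, dy, dz, ax, ay, az], ...]]. A call has 1 to 10 rows; each row is the pose to reach, as a shift and turn from the pose commanded when the call began, along the tool's axes at that moment; what a row does not reach only later rows make up. A row lasts 1/8 s, in which the tool goes at most 62.5 mm and 10.7 degrees, less where a joint would pass 70% of its speed; a pose out of reach is approached as far as the arm can. A call with a gripper value outside its range is refused whole. The fingers move at their own pace and stop on an object; "newtons" is the grip in N (left out, the last holds). Time passes only in rows, so rows that repeat a pose let the fingers close. It gives the time, the measured TCP pose, the force, the opening and the grip force at its end, in the units of the state.
- r.get_state(): the state, without advancing time (a new reading comes with each control period).
- r.snapshot(name): name is "scene" or "side" or "wrist"; returns the picture (384x512x3 uint8, red, green, blue); there is no depth.
- r.camera_info(name): a dict with "fx", "fy", "cx", "cy" (pixels), "R" (3x3) and "t" (3): a world point X has camera coordinates R X + t. Camera axes: x right, y down, z forward; pixel columns grow to the right and rows downward; lengths in m; the calibration is good to about 2 mm. The wrist camera is an equidistant fisheye: a pixel r from the principal point sees the ray r / f radians off the axis. A picture is of the moment at which its call begins: read the wrist's pose just before it. camera_info takes no time and is no camera call; for the wrist camera it gives the pose at the moment of the call.
- r.finish_job(): hands the job in; it is judged then, once.
The state is a dict: "clock": time; "q": joint angles; "qd": joint speeds; "joint_torque": joint torques, N m; "tool_pos": TCP position; "eef_rot": TCP orientation; "contact_force": force on the tool from outside, world axes, zero at the start; "moment": the same for the moment, N m; "opening": opening from 0.0 (shut) to 1.0 (fully open); "finger_force": force on a finger pad.
Only numpy, scipy, OpenCV 4.12 (cv2) and the standard library are available. Lean on these libraries where they do the work, as an engineer would, in place of code of your own. Each camera call takes 0.05 s, during which the arm holds its last target. There are 200 camera calls.

### The job

Get the blue-tipped clay piece drying: stand it upright on the floor of the white drying bay, set down gently and not dropped, and wind the stand's clockwork fan by its brass key, clockwise and with as many fresh grips as it needs, until it is fully wound against its stop. Do not let the clay piece fall over, and leave the paint jar, the drink can and the brush where they are.

Things in the scene. Friction and masses are not known exactly. Their poses are not given: they have to be found in the camera images.
- clay: Small clay tower: a square grey body 40 x 40 mm and 54 mm high, with a stepped blue painted tip narrowing to a top at 83 mm; 160 g or so. Origin: centre of its underside; z up; x and y are square to the sides.
- dryer: The drying stand, fixed to the table: white foot 270 x 150 mm, open-topped bay at its front (-x, towards the robot), behind it a white housing 118 x 140 mm (front face at x = +3 mm) under a green head with a sloping panel. Origin: centre of the underside, on the table; x to its back, y to its left, z up.
- dial: White round dial, 108 mm, on the head's sloping panel. Origin: its centre, at x = 60, y = 0, z = 150 mm on the stand. z: out of the panel, leaning 0.45 rad from vertical to the stand's front; x: up the slope, towards the green mark (fully wound). The panel is 130 mm (x) by 140 mm (y). A ring of dots grows in the winding direction: clockwise, looking at the panel.
- bay_floor (a point): Centre of the bay's floor, 8 mm above the table, axes as the stand's. The bay is 120 mm (x) by 118 mm (y) inside, open on top; its walls are 6 mm thick and rise 40 mm above this floor.
- key_grip (a point): Point to grip on the brass winding key, on its axis, 41 mm out from the dial. z: along the axis, out of the panel; x: along the key's flat wing to its red end; y: through its thickness. The wing is 42 mm long (x), 8 mm thick (y) and spans 21 to 51 mm from the dial; below it a 12 mm stem and a 28 mm steel hub, 11 mm high.
- key: The same key; origin at the dial's centre. It takes 0.15 to 0.25 N m to turn, more as it winds. Let go, it springs back by up to 0.3 rad; the winding gained stays. At the stop it still yields 0.3 to 0.4 rad, stiffening, then is hard. Fully wound and let go, the red end points at the green mark (also exactly one turn earlier).
- spring (a joint): How far the spring is wound, rad: 0 run down, 7.0 at the stop. It is what stays when the key is let go: turning the key, this lags it by 0.2 to 0.3 rad. Starts partly wound, between 1.4 and 2.6.
- jar: Bystander: teal paint jar with black lid, 70 mm diameter, 100 mm high. Origin: centre of its underside.
- can: Bystander: plain aluminium drink can, 66 mm diameter, 115 mm high. Origin: centre of its underside.
- brush: Bystander: paint brush 180 mm long lying on the table. Origin about its middle, x along it.
Not all that is in view belongs to the job. Several things look just like the clay: the one meant starts nearest to the robot's base.

How it is judged:
By the outcome, as a careful person would: the job done as asked, in the order asked, and still so for the second after the job is handed in, with the robot touching nothing.
It also fails if it takes over 72 s, if anything falls off the work surface, if the arm or the gripper's body presses on something with over 40 N, if the wrist force passes 120 N, or if a joint passes its speed limit or range.

## Working session

There is one attempt and no reset: what is moved stays moved. The work goes in short steps, Python scripts to look and compute and a tool call to move; the robot and the scene stay as the last step left them, time stands still between calls to the robot, and variables do not carry over. Pictures are saved under pics/ and viewed, at most 10 in all, crops included, and the job is handed in when it is done.

Besides the shell and the picture viewer there is one more tool, called after "Emit:" as name([rows], argument=value, ...), one row to a line, values as JSON. move_arm: Moves the arm, as the interface text tells. Its arguments: {"type":"object","properties":{"targets":{"type":"array","items":{"type":"array","items":{"type":"array","items":{"type":"number"}}}},"newtons":{"type":"number"}},"required":["targets"]}

```bash
mkdir -p pics; ls; cat > h.py <<'E'
import numpy as np,cv2
from plant import r
from scipy.spatial.transform import Rotation as R
from scipy.optimize import least_squares
def save(n,img): cv2.imwrite('pics/'+n+'.png',img[...,::-1])
def proj(n,X,ci=None):
    c=ci or r.camera_info(n); P=np.atleast_2d(X)@np.array(c['R']).T+np.array(c['t'])
    return np.c_[c['fx']*P[:,0]/P[:,2]+c['cx'],c['fy']*P[:,1]/P[:,2]+c['cy']]
def onz(n,uv,z):
    c=r.camera_info(n);Rm=np.array(c['R']);o=-Rm.T@np.array(c['t'])
    d=Rm.T@np.array([(uv[0]-c['cx'])/c['fx'],(uv[1]-c['cy'])/c['fy'],1]); return o+d*(z-o[2])/d[2]
E
python3 - <<'E'
from h import *
a=r.snapshot('scene');b=r.snapshot('side')
np.save('a.npy',a);np.save('b.npy',b)
save('scene',cv2.resize(a,(800,600)));save('side',cv2.resize(b,(800,600)))
s=r.get_state();print(s)
for n in('scene','side'):
    c=r.camera_info(n);print(n,c['fx'],-np.array(c['R']).T@c['t'],np.array(c['R'])[2])
E
```

```text
pics
{'clock': 0.1, 'q': array([-1.30920198,  0.68989527, -0.1945619 ,  1.56623691,  0.15729773,
        0.90251421, -0.21508606]), 'qd': array([-0.00055233, -0.00281584,  0.00101339, -0.00188641,  0.00017124,
        0.00100372,  0.00112969]), 'joint_torque': array([-2.86365037e-03, -5.28495526e+01, -1.27103772e+00, -1.53836203e+01,
       -5.24691911e-02,  2.02946547e-03,  4.35866468e-05]), 'tool_pos': array([0.14103466, 0.60829144, 0.23799515]), 'eef_rot': array([ 1.13591056e-01,  9.93527243e-01, -8.28908818e-04, -4.66862381e-05]), 'contact_force': array([0.25962746, 0.48660628, 0.31836381]), 'moment': array([ 0.00390194,  0.01028985, -0.04369938]), 'finger_force': 0.0, 'opening': 0.9987199093457909}
scene 385.73985330257204 [ 1.15946646 -0.11121957  1.14159231] [-0.5055589   0.12677947 -0.85342672]
side 484.5911893578759 [ 0.11968885 -0.84420009  1.07904834] [ 0.31631295  0.64634345 -0.69439633]
```

View pics/scene.png

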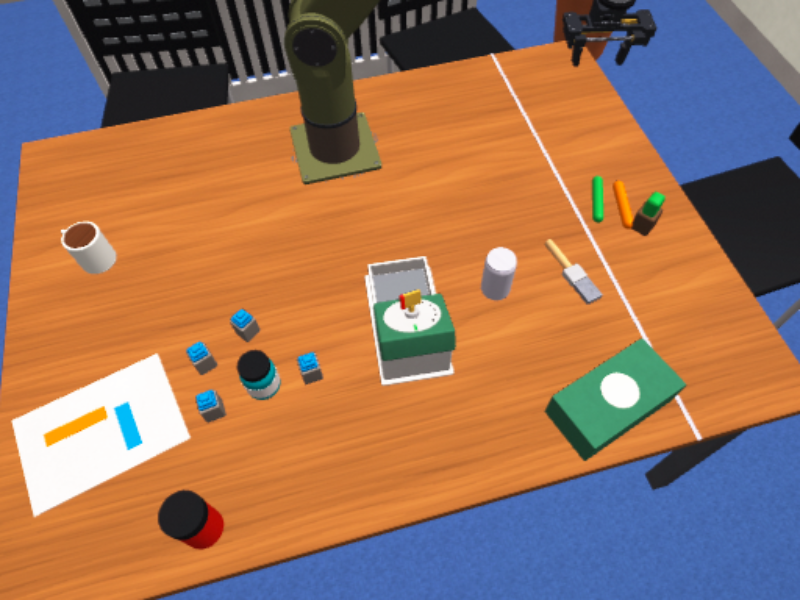

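View pics/side.png

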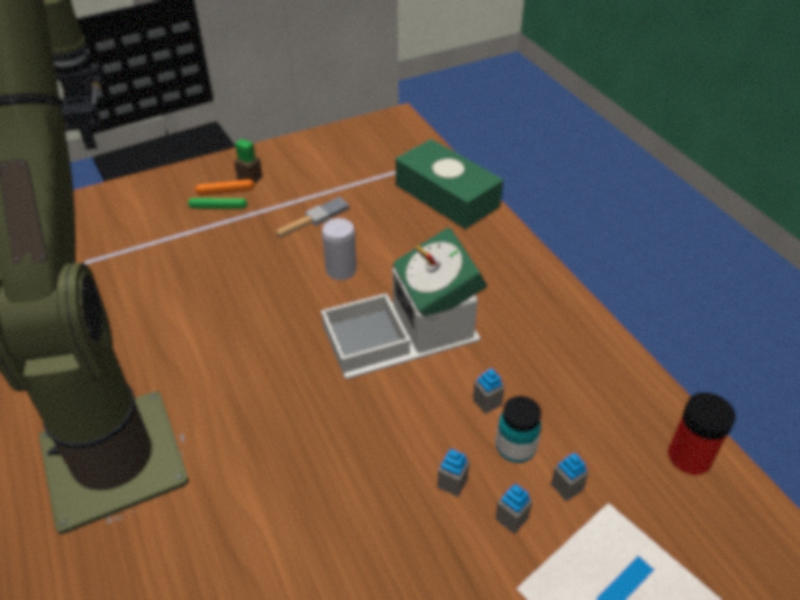

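Four clay-like pieces are in the scene view (800 px wide) at (244,324), (201,356), (208,404) and (309,366). I'll measure which one is nearest the base and view an enlarged crop.

```bash
python3 - <<'E'
from h import *
a=np.load('a.npy');b=np.load('b.npy')
for n,l in(('scene',[(244,324),(201,356),(208,404),(309,366)]),('side',[(454,470),(515,507),(570,475),(489,388)])):
    for p in l:
        X=onz(n,np.array(p)*.64,.04);print(n,p,X.round(3),np.hypot(*X[:2]).round(3))
up=lambda im,x,y:cv2.resize(im[y:y+75,x:x+100],(400,300),interpolation=cv2.INTER_CUBIC)
A=np.vstack([np.hstack([up(a,215,158),up(a,112,190)]),np.hstack([up(b,205,140),up(b,275,225)])])
save('crop',A)
E
```

```text
scene (244, 324) [ 0.485 -0.288  0.04 ] 0.565
scene (201, 356) [ 0.536 -0.382  0.04 ] 0.658
scene (208, 404) [ 0.643 -0.379  0.04 ] 0.746
scene (309, 366) [ 0.617 -0.175  0.04 ] 0.641
side (454, 470) [ 0.485 -0.293  0.04 ] 0.566
side (515, 507) [ 0.536 -0.39   0.04 ] 0.663
side (570, 475) [ 0.643 -0.381  0.04 ] 0.748
side (489, 388) [ 0.619 -0.177  0.04 ] 0.644
```

View pics/crop.png

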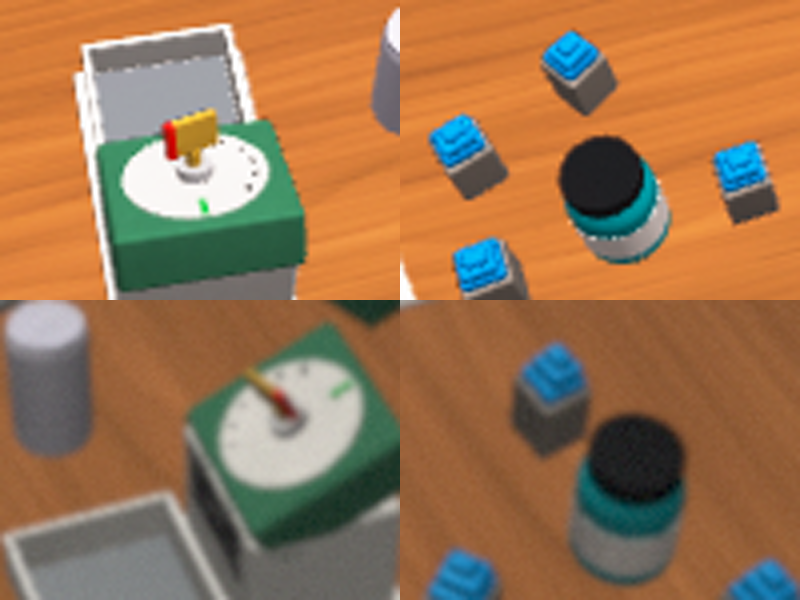

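The crop (top right, (572,75)) shows a blue stepped tip on a grey square body. This is the piece at scene (244,324), 0.565 m from the base against 0.64 m or more for the others, so it is the one meant. Next I'll fit the poses.

```bash
cat > fit.py <<'E'
from h import *
a=np.load('a.npy');b=np.load('b.npy');CI={n:r.camera_info(n) for n in('scene','side')}
c,s=np.cos(.45),np.sin(.45)
pan=lambda x,y:[60+x*c,y,150+x*s]
sc=lambda u,v,:((215+u/4),(158+v/4))
obs=[('scene',pan(-65,-70),sc(98,147)),('scene',pan(-65,70),sc(268,122)),('scene',pan(65,70),sc(303,207)),('scene',pan(65,-70),sc(115,240)),
('scene',[135,-75,0],(380*.64,381*.64)),('scene',[135,75,0],(452*.64,373*.64)),
('side',pan(-65,70),(394*.64,268*.64)),('side',pan(65,70),(445*.64,232*.64)),('side',pan(65,-70),(485*.64,275*.64)),('side',pan(-65,-70),(420*.64,312*.64)),
('side',[-135,-75,0],(346*.64,374*.64)),('side',[135,-75,0],(478*.64,337*.64))]
def T(p,X): X=np.atleast_2d(X)/1000;return X@R.from_euler('z',p[2]).as_matrix().T+[p[0],p[1],0]
def res(p): return np.concatenate([(proj(n,T(p,X),CI[n])[0]-uv) for n,X,uv in obs])
f=least_squares(res,[.65,0,0],loss='soft_l1');p=f.x;print('stand',p.round(4));print(res(p).reshape(-1,2).round(1).tolist())
# bay rim outer corners at z=48 -> stand coords
for n,uv in(('scene',sc(83,45)),('scene',sc(231,27)),('side',(322*.64,309*.64)),('side',(378*.64,296*.64)),('side',(408*.64,340*.64))):
    X=onz(n,uv,.048);print('rim',n,((X-[p[0],p[1],0])@R.from_euler('z',p[2]).as_matrix()*1000).round(1))
# clay yaw by silhouette
from scipy.optimize import differential_evolution
def mask(im,uv):
    h=cv2.cvtColor(im,cv2.COLOR_RGB2HSV).astype(int);L=cv2.cvtColor(im,cv2.COLOR_RGB2LAB).astype(int)
    m=((L[...,2]<140)).astype(np.uint8)
    w=np.zeros_like(m);cv2.circle(w,(int(uv[0]),int(uv[1])),22,1,-1)
    n,l=cv2.connectedComponents(m*w); return (l==l[int(uv[1]),int(uv[0])]).astype(np.uint8)
M={'scene':mask(a,(244*.64,322*.64)),'side':mask(b,(454*.64,467*.64))}
for n in M:print(n,M[n].sum())
box=np.array([[x,y,z] for x in(-20,20) for y in(-20,20) for z in(0,54)]+[[x,y,83] for x in(-5,5) for y in(-5,5)])
def cost(p):
    t=0
    for n in M:
        im=np.zeros((384*4,512*4),np.uint8);h=cv2.convexHull((proj(n,T(p,box),CI[n])*4+2).astype(np.int32));cv2.fillConvexPoly(im,h,1)
        m=cv2.resize(im*255,(512,384),interpolation=cv2.INTER_AREA)/255.;t+=np.abs(m-M[n]).sum()
    return t
g=differential_evolution(cost,[(.46,.51),(-.32,-.26),(0,np.pi/2)],popsize=10,maxiter=25,seed=0,polish=False);print('clay',g.x.round(4),np.degrees(g.x[2]),g.fun)
np.savez('pose.npz',stand=p,clay=g.x)
E
python3 fit.py
```

```text
stand [ 0.5582  0.0423 -0.098 ]
[[-2.3, -1.7], [-0.2, -2.3], [0.1, 0.6], [-1.9, 0.1], [0.6, 4.7], [0.9, 2.3], [-3.3, -4.0], [1.5, -4.9], [-3.8, -1.9], [-2.5, -0.1], [0.3, 3.4], [2.2, 1.9]]
rim scene [-137.7  -60.    48. ]
rim scene [-133.7   68.3   48. ]
rim side [-135.9   66.2   48. ]
rim side [-24.8  61.4  48. ]
rim side [-11.7 -65.3  48. ]
scene 239
side 442
clay [ 0.4854 -0.2867  0.7149] 40.95839590897117 127.14117647058823
```

```bash
sed -i 's/\[135,-75,0\]/[135,-75,8]/g;s/\[135,75,0\]/[135,75,8]/;s/\[-135,-75,0\]/[-135,-75,8]/' fit.py
sed -i "s/M={'scene'/H=cv2.cvtColor(a,cv2.COLOR_RGB2LAB);print(H[205,225],H[207:222:3,156:172:3,2]);M={'scene'/" fit.py
python3 fit.py; cat >> h.py <<'E'
def rel(pos,yaw_y=None,Rt=None):
    "shift mm/turn deg from the present tool pose to pos with tool rotation Rt"
    s=r.get_state();R0=R.from_quat(s['eef_rot']);Rt=Rt or R0
    d=R0.inv().apply(np.array(pos)-s['tool_pos'])*1000
    return d.round(1),np.degrees((R0.inv()*Rt).as_rotvec()).round(1)
def down(yaw): # tool down, tool y at world angle yaw
    y=np.array([np.cos(yaw),np.sin(yaw),0]);z=np.array([0,0,-1.]);return R.from_matrix(np.c_[np.cross(y,z),y,z])
E
python3 - <<'E'
from h import *
print(rel([.55,.1,.32]),rel([.47,-.25,.25]))
for k in range(4): print(k,rel([.4854,-.2867,.2],Rt=down(.7149+k*np.pi/2)))
E
```

```text
stand [ 0.5583  0.042  -0.0999]
[[-2.4, -1.7], [-0.3, -2.2], [-0.1, 0.7], [-2.1, 0.1], [0.3, 3.8], [0.9, 1.3], [-3.2, -4.0], [1.6, -4.9], [-3.7, -1.7], [-2.4, -0.1], [0.2, 1.7], [2.5, 0.2]]
rim scene [-137.7  -60.    48. ]
rim scene [-134.    68.4   48. ]
rim side [-136.2   66.3   48. ]
rim side [-25.1  61.7  48. ]
rim side [-11.7 -65.   48. ]
[165 158 181] [[ 81 134 134 177 181 179]
 [135 133 134 134 179 181]
 [133 134 133 175 179 178]
 [131 133 173 178 178 178]
 [177 176 176 177 180 181]]
scene 239
side 442
clay [ 0.4854 -0.2867  0.7149] 40.95839590897117 127.14117647058823
(array([-513.1, -403. ,  -81.3]), array([0., 0., 0.])) (array([-514.2, -761.9,  -10.7]), array([0., 0., 0.]))
0 (array([-537.5, -794.1,   39.4]), array([-0.1,  0. , 36. ]))
1 (array([-537.5, -794.1,   39.4]), array([ -0.1,  -0. , -54. ]))
2 (array([-537.5, -794.1,   39.4]), array([-0.00e+00, -1.00e-01, -1.44e+02]))
3 (array([-537.5, -794.1,   39.4]), array([-0.00e+00,  1.00e-01,  1.26e+02]))
```

Emit:
move_arm([
  [[1, -440, -400, -80, 0, 0, 90], [1, -440, -400, -80, 0, 0, 90], [1, -440, -400, -80, 0, 0, 90], [1, -440, -400, -80, 0, 0, 90], [1, -440, -400, -80, 0, 0, 90], [1, -440, -400, -80, 0, 0, 90], [1, -440, -400, -80, 0, 0, 90], [1, -440, -400, -80, 0, 0, 90], [1, -440, -400, -80, 0, 0, 90], [1, -440, -400, -80, 0, 0, 90]],
])

```text
clock: 1.35
tool_pos: [0.4808, 0.1166, 0.319]
eef_rot: [0.784, 0.62, 0.0, 0.001]
contact_force: [-0.0, 1.0, -0.8]
opening: 1.0
finger_force: 0.0
```

```bash
python3 - <<'E'
from h import *
s=r.get_state();print(s['q'].round(2),s['clock'],s['tool_pos'].round(3))
ci=r.camera_info('wrist');w=r.snapshot('wrist');np.save('w1.npy',w);import pickle;pickle.dump(ci,open('w1.pkl','wb'))
print(rel([.4854,-.2867,.2],Rt=down(.7149-np.pi/2)))
save('w1',w)
E
```

```text
[-0.5   0.42  0.26  1.85 -0.13  0.88 -0.42] 1.35 [0.481 0.117 0.319]
(array([-387.1,   95. ,  121.2]), array([ 0.3,  0. , 35.4]))
```

View pics/w1.png

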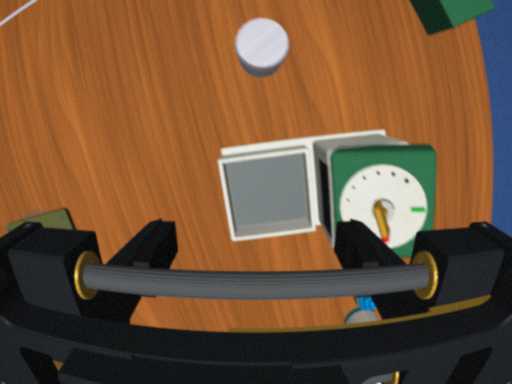

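The wrist view shows the bay rim corners at (220,160), (233,241), (316,233) and (310,149). The panel corners are at (333,151) and (435,146), the dial centre is near (384,207), the green mark at (417,209) and the red key end at (386,238).

Emit:
move_arm([
  [[1, -387, 95, 70, 0, 0, 35], [1, -387, 95, 70, 0, 0, 35], [1, -387, 95, 70, 0, 0, 35], [1, -387, 95, 70, 0, 0, 35], [1, -387, 95, 70, 0, 0, 35], [1, -387, 95, 70, 0, 0, 35], [1, -387, 95, 70, 0, 0, 35], [1, -387, 95, 70, 0, 0, 35]],
])

```text
clock: 2.4
tool_pos: [0.4835, -0.2809, 0.248]
eef_rot: [0.935, 0.356, -0.001, 0.0]
contact_force: [-0.4, 1.0, 0.5]
opening: 1.0
finger_force: 0.0
```

```bash
cat >> h.py <<'E'
import pickle
def fish(X,ci):
    P=np.atleast_2d(X)@np.array(ci['R']).T+np.array(ci['t']);rho=np.hypot(P[:,0],P[:,1]);th=np.arctan2(rho,P[:,2])
    return np.c_[ci['fx']*th*P[:,0]/rho+ci['cx'],ci['fy']*th*P[:,1]/rho+ci['cy']]
def fishz(uv,z,ci):
    x=(uv[0]-ci['cx'])/ci['fx'];y=(uv[1]-ci['cy'])/ci['fy'];th=np.hypot(x,y);d=np.array([x/th*np.sin(th),y/th*np.sin(th),np.cos(th)])
    Rm=np.array(ci['R']);o=-Rm.T@np.array(ci['t']);d=Rm.T@d;return o+d*(z-o[2])/d[2]
E
python3 - <<'E'
from h import *
ci=r.camera_info('wrist');w=r.snapshot('wrist')
s=r.get_state();print(s['q'].round(2),s['clock'],s['tool_pos'].round(3))
T=lambda p,X:np.atleast_2d(X)/1000@R.from_euler('z',p[2]).as_matrix().T+[p[0],p[1],0]
p=[.4854,-.2867,.7149]
b=np.array([[x,y,z] for z in(0,54) for x,y in((-20,-20),(20,-20),(20,20),(-20,20))])
v=w.copy();uv=fish(T(p,b),ci);print(uv.round(0).tolist())
for u in uv:cv2.circle(v,tuple(int(k) for k in u),1,(255,0,255),-1)
cx,cy=uv.mean(0).astype(int);x0=max(0,min(412,cx-50));y0=max(0,min(309,cy-37))
print(x0,y0);np.save('w2.npy',w);pickle.dump(ci,open('w2.pkl','wb'))
L=cv2.resize(v[y0:y0+75,x0:x0+100],(400,300),interpolation=cv2.INTER_CUBIC)
k=np.load('w1.npy')[125:255,205:445];ci1=pickle.load(open('w1.pkl','rb'))
K=cv2.resize(k,(720,390),interpolation=cv2.INTER_CUBIC)
out=np.zeros((600,800,3),np.uint8);out[:390,:720]=K;out[390:,:280]=cv2.resize(L,(280,210));save('c2',out)
E
```

```text
[ 0.23  0.61  0.36  1.77 -0.28  0.81 -0.12] 2.45 [ 0.484 -0.279  0.248]
[[274.0, 172.0], [275.0, 143.0], [245.0, 143.0], [245.0, 172.0], [277.0, 183.0], [278.0, 149.0], [243.0, 149.0], [243.0, 182.0]]
209 124
```

View pics/c2.png

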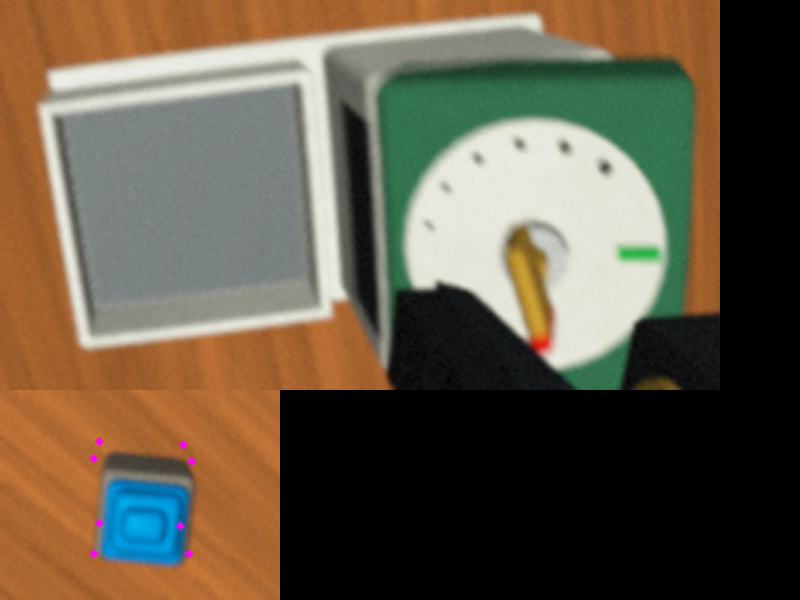

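In the crop, the clay is turned about 5° clockwise in the image relative to my model: its blue square corners are at (106,479), (190,487), (184,565) and (100,558). The rim, panel and foot corners and the key are sharp. I'll refit everything.

```bash
cat > fit2.py <<'E'
from h import *
exec(open('fit.py').read().split('f=least')[0].split('from h import *')[1])
w1=pickle.load(open('w1.pkl','rb'));w2=pickle.load(open('w2.pkl','rb'))
C=np.array([fishz((209+u/2.8,124+(v-390)/2.8),.056,w2) for u,v in((106,479),(190,487),(184,565),(100,558))]);print(C.round(4))
e=C[1]-C[0]+C[2]-C[3];print('clay',C.mean(0).round(4),np.degrees(np.arctan2(e[1],e[0])),np.linalg.norm(C[1]-C[0]),np.linalg.norm(C[2]-C[1]))
B=np.array([fishz((209+u/2.8,124+(v-390)/2.8),.0,w2) for u,v in((105,455),(192,460))]);print('base edge',B.round(4))
k=lambda u,v:(205+u/3,125+v/3)
W=[([-135,75,8],k(50,75)),([135,75,8],k(540,17)),(pan(-65,70),k(383,78)),(pan(65,70),k(692,62)),(pan(0,0),k(535,243))]
rim=[((-66,65),k(40,100)),((-66,-65),k(85,348)),((66,-65),k(330,316)),((66,65),k(308,66))]
def f(q):
    o=[fish(T(q,X),w1)[0]-uv for X,uv in W]+[fish(T(q,[x+q[3]*1000,y,48]),w1)[0]-uv for (x,y),uv in rim]
    return np.concatenate(o+[.5*res(q)])
g=least_squares(f,[.56,.04,-.1,-.069],loss='soft_l1');q=g.x;print('stand',q.round(4));print(f(q).reshape(-1,2).round(1).tolist())
Rd=R.from_euler('z',q[2])*R.from_matrix(np.array([[c,0,-s],[0,1,0],[s,0,c]]))  # dial axes columns x,y,z in world
Rd=R.from_matrix(R.from_euler('z',q[2]).as_matrix()@np.array([[c,0,-s],[0,1,0],[s,0,c]]))
D=T(q,[60,0,150])[0];print('dial',D.round(4))
def kp(a,x,z): return D+Rd.apply(np.array([x*np.cos(a),x*np.sin(a),z])/1000)
def kf(a): 
    return np.concatenate([fish(kp(a[0],21,48),w1)[0]-k(541,345),fish(kp(a[0],-21,51),w1)[0]-k(519,232)])
for a0 in(-2,-1,0,1,2,3):
    kk=least_squares(kf,[a0]);print('key',kk.x,kk.cost,kf(kk.x).round(1))
np.savez('pose.npz',q=q,D=D,Rd=Rd.as_matrix())
cl=C.mean(0);yaw=np.arctan2(e[1],e[0])
for j in range(4): print(rel([cl[0],cl[1],.017],Rt=down(yaw+j*np.pi/2)))
E
python3 fit2.py
```

```text
[[ 0.4845 -0.2671  0.056 ]
 [ 0.5051 -0.2952  0.056 ]
 [ 0.4787 -0.316   0.056 ]
 [ 0.4574 -0.2875  0.056 ]]
clay [ 0.4814 -0.2914  0.056 ] -53.51592336978967 0.034833968357599096 0.03359219893584307
base edge [[ 0.4844 -0.2644  0.    ]
 [ 0.5103 -0.297   0.    ]]
stand [ 0.5593  0.0425 -0.0871 -0.0739]
[[0.8, -1.6], [2.3, -3.4], [-6.2, -0.0], [0.4, 2.0], [-0.9, 0.4], [-1.0, 1.6], [-0.9, 0.3], [1.3, -0.7], [0.9, -0.0], [-1.1, -0.6], [-0.0, -1.1], [0.3, 0.3], [-0.6, 0.3], [0.6, 2.1], [0.8, 0.6], [-1.6, -2.1], [0.7, -2.6], [-1.7, -1.2], [-0.9, -0.2], [0.5, 0.9], [1.4, -0.2]]
dial [0.6191 0.0373 0.15  ]
key [-1.39095126] 10.058167693570347 [-2.   0.5 -1.4  3.7]
key [-1.3909533] 10.058167693803078 [-2.   0.5 -1.4  3.7]
key [-1.3909533] 10.058167693803078 [-2.   0.5 -1.4  3.7]
key [-1.39095245] 10.058167693296916 [-2.   0.5 -1.4  3.7]
key [4.89223289] 10.058167693289612 [-2.   0.5 -1.4  3.7]
key [4.89223247] 10.058167693453237 [-2.   0.5 -1.4  3.7]
(array([-10.6,   8.2, 231.1]), array([-0.1,  0. ,  5.4]))
(array([-10.6,   8.2, 231.1]), array([ -0.1,  -0.1, -84.6]))
(array([-10.6,   8.2, 231.1]), array([-0.000e+00, -1.000e-01, -1.746e+02]))
(array([-10.6,   8.2, 231.1]), array([-0.1,  0.1, 95.4]))
```

Emit:
move_arm([
  [[0.8, -11, 8, 60, 0, 0, 5.4], [0.8, -11, 8, 120, 0, 0, 5.4], [0.8, -11, 8, 170, 0, 0, 5.4], [0.8, -11, 8, 210, 0, 0, 5.4], [0.8, -11, 8, 230, 0, 0, 5.4], [0.8, -11, 8, 230, 0, 0, 5.4], [0, -11, 8, 230, 0, 0, 5.4], [0, -11, 8, 230, 0, 0, 5.4], [0, -11, 8, 230, 0, 0, 5.4], [0, -11, 8, 230, 0, 0, 5.4]],
], newtons=20)

```text
clock: 3.7
tool_pos: [0.4818, -0.2915, 0.0194]
eef_rot: [0.95, 0.314, 0.0, -0.0]
contact_force: [-1.2, 1.6, 6.4]
opening: 0.454
finger_force: 20.0
```

Emit:
move_arm([
  [[0, 0, 0, -30, 0, 0, 0], [0, 0, 0, -90, 0, 0, 0], [0, 0, 0, -150, 0, 0, 0], [0, 0, 0, -200, 0, 0, 0], [0, 0, 0, -200, 0, 0, 0]],
])

```text
clock: 4.32
tool_pos: [0.4836, -0.2935, 0.2224]
eef_rot: [0.95, 0.313, 0.003, 0.003]
contact_force: [0.4, -0.1, -2.3]
opening: 0.448
finger_force: 20.0
```

```bash
python3 - <<'E'
from h import *
s=r.get_state();print(s['q'].round(2),s['clock'],s['tool_pos'].round(3),s['opening'],s['contact_force'].round(1))
q=np.load('pose.npz')['q']
X=R.from_euler('z',q[2]).apply([-.072,0,0])+[q[0],q[1],0];print(X.round(4))
for k in(1,-1): print(rel([X[0],X[1],.15],Rt=down(q[2]+k*np.pi/2)))
E
```

```text
[ 0.24  0.66  0.38  1.79 -0.34  0.75 -0.13] 4.325 [ 0.484 -0.294  0.222] 0.4483102881330482 [ 0.4 -0.1 -2.3]
[0.4876 0.0488 0.    ]
(array([ 206.7, -273.2,   71. ]), array([   0.4,    0.4, -138.5]))
(array([ 206.7, -273.2,   71. ]), array([ 0.4, -0.3, 41.5]))
```

Emit:
move_arm([
  [[0, 40, -53, 0, 0, 0, 8], [0, 80, -106, 0, 0, 0, 16], [0, 120, -160, 0, 0, 0, 24], [0, 160, -213, 0, 0, 0, 32], [0, 195, -260, 0, 0, 0, 40], [0, 207, -273, 0, 0, 0, 41.5], [0, 207, -273, 30, 0, 0, 41.5], [0, 207, -273, 60, 0, 0, 41.5], [0, 207, -273, 80, 0, 0, 41.5], [0, 207, -273, 80, 0, 0, 41.5]],
])

```text
clock: 5.58
tool_pos: [0.4836, 0.0506, 0.1367]
eef_rot: [0.999, -0.043, -0.003, 0.0]
contact_force: [-0.4, 0.3, -1.5]
opening: 0.454
finger_force: 20.0
```

```bash
python3 - <<'E'
from h import *
q=np.load('pose.npz')['q']
s=r.get_state();print(s['q'].round(2),s['tool_pos'].round(4),s['contact_force'].round(1))
a=r.snapshot('scene');b=r.snapshot('side')
X=R.from_euler('z',q[2]).apply([-.072,0,0])+[q[0],q[1],0]
print(rel([X[0],X[1],.0274],Rt=down(q[2]-np.pi/2)))
up=lambda im,x,y:cv2.resize(im[y:y+90,x:x+120],(400,300),interpolation=cv2.INTER_CUBIC)
save('place',np.hstack([up(a,200,140),up(b,180,150)]))
E
```

```text
[-0.5   0.75  0.5   2.09 -0.76  0.49 -1.07] [0.4836 0.0506 0.1367] [-0.4  0.3 -1.5]
(array([  2.7,   1.4, 111.1]), array([0. , 0.1, 0. ]))
```

View pics/place.png

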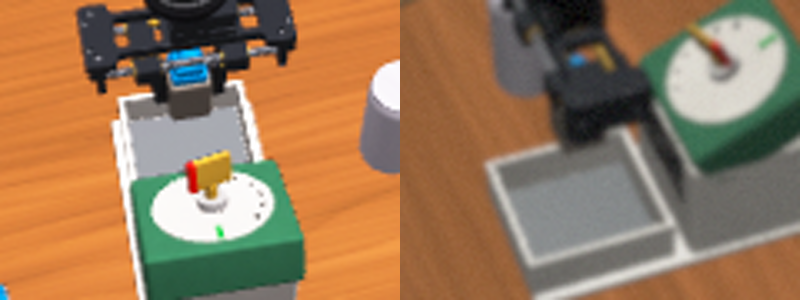

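The piece hangs upright over the bay, held centrally between the fingers, and the body clears the head. I'll lower it.

Emit:
move_arm([
  [[0, 0, 1, 30, 0, 0, 0], [0, 0, 1, 60, 0, 0, 0], [0, 0, 1, 85, 0, 0, 0], [0, 0, 1, 97, 0, 0, 0], [0, 0, 1, 103, 0, 0, 0], [0, 0, 1, 103, 0, 0, 0]],
])

```text
clock: 6.42
tool_pos: [0.4858, 0.0496, 0.036]
eef_rot: [0.999, -0.043, 0.0, -0.0]
contact_force: [-0.1, -0.2, -1.8]
opening: 0.456
finger_force: 20.0
```

Emit:
move_arm([
  [[0, 0, 0, 2, 0, 0, 0], [0, 0, 0, 4, 0, 0, 0], [0, 0, 0, 5, 0, 0, 0], [0, 0, 0, 6, 0, 0, 0], [0, 0, 0, 6, 0, 0, 0]],
])

```text
clock: 7.05
tool_pos: [0.4854, 0.0497, 0.0296]
eef_rot: [0.999, -0.043, -0.0, -0.0]
contact_force: [-1.6, 0.0, -2.4]
opening: 0.454
finger_force: 20.0
```

Emit:
move_arm([
  [[0, 0, 0, 1, 0, 0, 0], [0, 0, 0, 1.5, 0, 0, 0], [0, 0, 0, 2, 0, 0, 0], [0, 0, 0, 2.5, 0, 0, 0], [0, 0, 0, 2.5, 0, 0, 0]],
])

```text
clock: 7.68
tool_pos: [0.4854, 0.0497, 0.0274]
eef_rot: [0.999, -0.043, 0.0, -0.0]
contact_force: [-0.8, -0.2, 2.0]
opening: 0.45
finger_force: 20.0
```

Emit:
move_arm([
  [[0, 0, 0, 0.5, 0, 0, 0], [0.5, 0, 0, 0.5, 0, 0, 0], [0.55, 0, 0, 0.5, 0, 0, 0], [0.6, 0, 0, 0.5, 0, 0, 0], [0.65, 0, 0, 0.5, 0, 0, 0], [0.65, 0, 0, 0.5, 0, 0, 0]],
])

```text
clock: 8.43
tool_pos: [0.4854, 0.0497, 0.0266]
eef_rot: [0.999, -0.043, -0.0, -0.0]
contact_force: [-0.8, 0.5, -0.3]
opening: 0.648
finger_force: 0.0
```

Emit:
move_arm([
  [[0.65, 0, 0, -15, 0, 0, 0], [0.65, 0, 0, -40, 0, 0, 0], [0.65, 0, 0, -90, 0, 0, 0], [0.65, 0, 0, -140, 0, 0, 0], [0.65, 0, 0, -190, 0, 0, 0], [0.65, 0, 0, -230, 0, 0, 0], [0.65, 0, 0, -230, 0, 0, 0]],
])

```text
clock: 9.3
tool_pos: [0.4869, 0.0496, 0.2591]
eef_rot: [0.999, -0.043, 0.003, -0.001]
contact_force: [0.9, -0.0, -0.1]
opening: 0.648
finger_force: 0.0
```

```bash
python3 - <<'E'
from h import *
s=r.get_state();print(s['q'].round(2),s['tool_pos'].round(4),s['contact_force'].round(1),s['opening'])
ci=r.camera_info('wrist');w=r.snapshot('wrist');np.save('w3.npy',w);pickle.dump(ci,open('w3.pkl','wb'))
save('w3',cv2.resize(w[:300],(800,469),interpolation=cv2.INTER_CUBIC))
z=np.load('pose.npz');D=z['D'];Rd=z['Rd']
print('dial proj x1.5625',fish(D,ci)*1.5625, 'q',z['q'])
E
```

```text
[-0.65  0.59  0.75  1.97 -0.56  0.79 -1.24] [0.4869 0.0496 0.2591] [ 0.9 -0.  -0.1] 0.6475369469024541
dial proj x1.5625 [[400.33553537  52.33263625]] q [ 0.55931098  0.04249533 -0.08705379 -0.07394365]
```

View pics/w3.png

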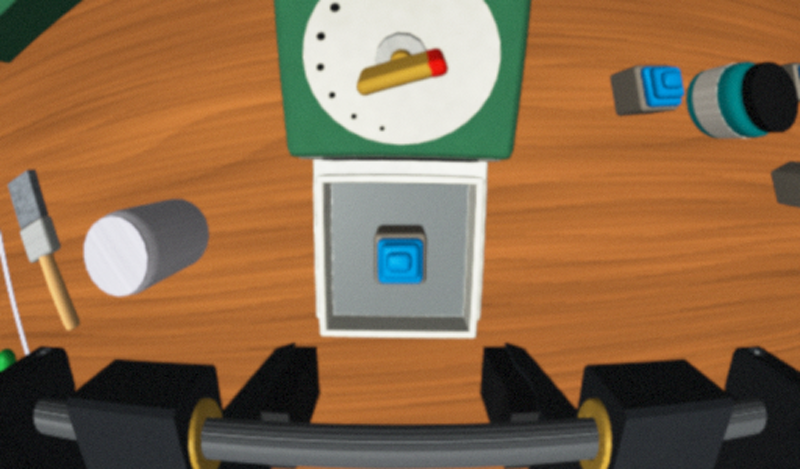

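The clay stands upright, centred in the bay at about (400,255), with the bystanders untouched. The key runs from (358,86) to its red end at (446,61) and the dial centre is near (401,50). I'll refine the dial and key fit and move to the key.

```bash
cat > fit3.py <<'E'
from h import *
z=np.load('pose.npz');D=z['D'];Rd=R.from_matrix(z['Rd']);w1=pickle.load(open('w1.pkl','rb'));w3=pickle.load(open('w3.pkl','rb'))
S=1.5625;th=np.linspace(0,2*np.pi,181)
circ=np.c_[.054*np.cos(th),.054*np.sin(th),0*th]
def f(p):
    Dp=D+p[:3]
    e3=fish(Dp+Rd.apply(circ),w3)*S;e1=(fish(Dp+Rd.apply(circ),w1)-[205,125])*3
    kp=lambda x,zz:Dp+Rd.apply(np.array([x*np.cos(p[3]),x*np.sin(p[3]),zz])/1000)
    o=[(e3[:,0].min()-303)/S,(e3[:,0].max()-500)/S,(e3[:,1].max()-144)/S,(e1[:,0].min()-404)/3,(e1[:,0].max()-665)/3,(e1[:,1].min()-117)/3]
    o+=list((fish(kp(21,51),w3)[0]*S-[445,58])/S)+list((fish(kp(-21,51),w3)[0]*S-[359,83])/S)
    return np.array(o+list(p[:3]/.004))
g=least_squares(f,[0,0,0,-1.39],x_scale=[.01,.01,.01,1]);print(g.x.round(4),f(g.x).round(1))
D=D+g.x[:3];a=g.x[3]
np.savez('key.npz',D=D,Rd=Rd.as_matrix(),a=a)
E
cat >> h.py <<'E'
def keyrel(a,out,flip=0):
    k=np.load('key.npz');M=k['Rd'];zt=-M[:,2];y=M@[-np.sin(a),np.cos(a),0]*(-1 if flip else 1)
    return rel(k['D']+M[:,2]*out,Rt=R.from_matrix(np.c_[np.cross(y,zt),y,zt]))
E
python3 fit3.py; python3 - <<'E'
from h import *
k=np.load('key.npz');print(k['D'],k['a'])
for o in(.1,.022):
  print(keyrel(float(k['a']),o),keyrel(float(k['a']),o,1))
E
```

```text
[ 1.1000e-03 -7.0000e-04  7.0000e-04 -1.2631e+00] [-0.2  0.1 -3.4  0.8  0.4 -0.8  1.6  1.2 -1.2  2.2  0.3 -0.2  0.2]
[0.62014815 0.03654106 0.15073106] -1.2631096194105855
(array([91.6,  1.8, 16.8]), array([ -24.1,   17.5, -105.5])) (array([91.6,  1.8, 16.8]), array([16.1, 22.2, 71.1]))
(array([125.3,   2. ,  87.1]), array([ -24.1,   17.5, -105.5])) (array([125.3,   2. ,  87.1]), array([16.1, 22.2, 71.1]))
```

Emit:
move_arm([
  [[1, 92, 2, 7, -24.1, 17.5, -105.5], [1, 92, 2, 7, -24.1, 17.5, -105.5], [1, 92, 2, 7, -24.1, 17.5, -105.5], [1, 92, 2, 7, -24.1, 17.5, -105.5], [1, 92, 2, 7, -24.1, 17.5, -105.5], [1, 92, 2, 7, -24.1, 17.5, -105.5], [1, 92, 2, 7, -24.1, 17.5, -105.5], [1, 92, 2, 7, -24.1, 17.5, -105.5], [1, 92, 2, 7, -24.1, 17.5, -105.5], [1, 92, 2, 7, -24.1, 17.5, -105.5]],
])

```text
clock: 10.6
tool_pos: [0.5754, 0.0403, 0.2478]
eef_rot: [0.622, 0.752, 0.12, 0.182]
contact_force: [0.3, -0.4, -0.3]
opening: 1.001
finger_force: 0.0
```

Emit:
move_arm([
  [[1, 0, 0, 0, 0, 0, 0], [1, 0, 0, 0, 0, 0, 0], [1, 0, 0, 0, 0, 0, 0]],
])

```text
clock: 10.98
tool_pos: [0.5772, 0.0402, 0.2494]
eef_rot: [0.625, 0.749, 0.121, 0.182]
contact_force: [0.6, 0.6, -0.1]
opening: 1.0
finger_force: 0.0
```

```bash
python3 - <<'E'
from h import *
s=r.get_state();print(s['q'].round(2),s['clock'],s['tool_pos'].round(4),s['contact_force'].round(1),s['opening'])
ci=r.camera_info('wrist');w=r.snapshot('wrist');np.save('w4.npy',w);pickle.dump(ci,open('w4.pkl','wb'))
k=np.load('key.npz');print(fish(k['D'],ci),keyrel(float(k['a']),.1),keyrel(float(k['a']),.022))
v=w.copy();th=np.linspace(0,6.28,60);M=k['Rd']
for X in k['D']+np.c_[.054*np.cos(th),.054*np.sin(th),0*th]@M.T:
    u=fish(X,ci)[0];cv2.circle(v,(int(u[0]+.5),int(u[1]+.5)),0,(255,0,255),-1)
for x in(-.021,.021):
    u=fish(k['D']+M@[x*np.cos(k['a']),x*np.sin(k['a']),.051],ci)[0];print(u);cv2.circle(v,(int(u[0]+.5),int(u[1]+.5)),1,(255,0,255),-1)
save('w4',cv2.resize(v[40:270,100:407],(800,600),interpolation=cv2.INTER_CUBIC))
E
```

```text
[-0.4   0.51  0.26  2.13  0.07  0.09 -0.09] 10.975 [0.5772 0.0402 0.2494] [ 0.6  0.6 -0.1] 1.0004068169274314
[[252.36891191 181.39855068]] (array([ 1.2, -3.9,  7.8]), array([-0.6,  0.4, -2.2])) (array([ 1.7, -3.1, 85.8]), array([-0.6,  0.4, -2.2]))
[249.56467588 171.81412227]
[252.09673573 226.8742143 ]
```

View pics/w4.png

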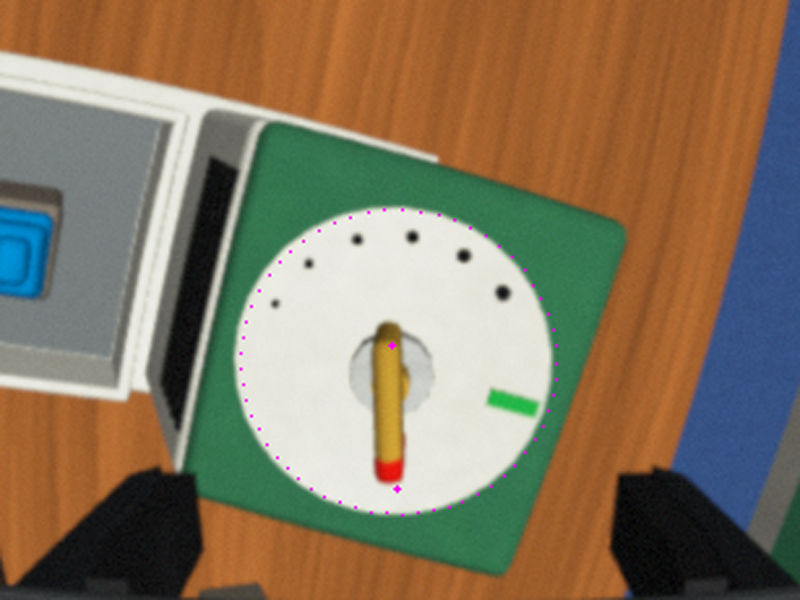

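The overlay ring lies about 2 px right of the true dial, and the key is within 2–3° of the model, with its red end at (389,478) and its axis near (389,400). I'll apply those small corrections and work out the approach.

```bash
python3 - <<'E'
from h import *
k=np.load('key.npz');M=k['Rd'];np.savez('key.npz',D=k['D']+M@[-.0015,.001,0],Rd=M,a=-1.30)
print(keyrel(-1.30,.022))
E
```

```text
(array([ 3.1, -4.2, 85.8]), array([-0.6,  0.4, -0.1]))
```

Emit:
move_arm([
  [[1, 3, -4, 25, 0, 0, 0], [1, 3, -4, 50, 0, 0, 0], [1, 3, -4, 70, 0, 0, 0], [1, 3, -4, 85, 0, 0, 0], [1, 3, -4, 85, 0, 0, 0], [1, 3, -4, 85, 0, 0, 0]],
])

```text
clock: 11.78
tool_pos: [0.5923, 0.0322, 0.1744]
eef_rot: [0.627, 0.754, 0.097, 0.172]
contact_force: [-0.1, -0.9, -0.2]
opening: 0.996
finger_force: 0.0
```

```bash
python3 - <<'E'
from h import *
s=r.get_state();print(s['q'].round(2),s['contact_force'].round(1),keyrel(-1.30,.022))
E
```

```text
[-0.18  0.65 -0.06  2.11  1.5   0.19 -1.5 ] [-0.1 -0.9 -0.2] (array([ 4.2, 15.1, 10.2]), array([-3.6,  1.2,  0.4]))
```

Emit:
move_arm([
  [[1, 0, 0, 0, 0, 0, 0], [1, 0, 0, 0, 0, 0, 0], [1, 0, 0, 0, 0, 0, 0], [1, 0, 0, 0, 0, 0, 0]],
])

```text
clock: 12.28
tool_pos: [0.5919, 0.0321, 0.1751]
eef_rot: [0.627, 0.754, 0.096, 0.172]
contact_force: [0.1, -0.3, -0.5]
opening: 1.001
finger_force: 0.0
```

```bash
python3 - <<'E'
from h import *
s=r.get_state();print(s['q'].round(2),s['contact_force'].round(1),keyrel(-1.30,.022))
E
```

```text
[-0.18  0.65 -0.06  2.11  1.49  0.19 -1.49] [ 0.1 -0.3 -0.5] (array([ 4.3, 15.3, 11. ]), array([-3.6,  1.2,  0.5]))
```

Emit:
move_arm([
  [[1, 4, 15, 5, -3.6, 1.2, 0.5], [1, 4, 15, 11, -3.6, 1.2, 0.5], [1, 4, 15, 11, -3.6, 1.2, 0.5], [1, 4, 15, 11, -3.6, 1.2, 0.5], [1, 4, 15, 11, -3.6, 1.2, 0.5], [1, 4, 15, 11, -3.6, 1.2, 0.5]],
])

```text
clock: 13.02
tool_pos: [0.6091, 0.0381, 0.1697]
eef_rot: [0.623, 0.75, 0.127, 0.183]
contact_force: [-0.1, -0.3, 0.1]
opening: 1.0
finger_force: 0.0
```

```bash
python3 - <<'E'
from h import *
s=r.get_state();print(s['q'].round(2),s['contact_force'].round(1),keyrel(-1.30,.022))
E
```

```text
[-0.08  0.67 -0.19  2.12  1.88  0.26 -1.86] [-0.1 -0.3  0.1] (array([ 0.3,  0.4, -0.1]), array([-0., -0., -0.]))
```

Emit:
move_arm([
  [[0, 0, 0, 0, 0, 0, 0], [0, 0, 0, 0, 0, 0, 0], [0, 0, 0, 0, 0, 0, 0], [0, 0, 0, 0, 0, 0, 0], [0, 0, 0, 0, 0, 0, 0], [0, 0, 0, 0, 0, 0, 10], [0, 0, 0, 0, 0, 0, 20], [0, 0, 0, 0, 0, 0, 30], [0, 0, 0, 0, 0, 0, 30]],
], newtons=55)

```text
clock: 14.15
tool_pos: [0.6088, 0.0381, 0.1692]
eef_rot: [0.796, 0.563, 0.17, 0.143]
contact_force: [-0.4, 1.4, -1.2]
opening: 0.098
finger_force: 52.6
```

```bash
cat > st.py <<'E'
from h import *
s=r.get_state();k=np.load('key.npz');M=k['Rd'];E=R.from_quat(s['eef_rot']).as_matrix()
y=M.T@E[:,1];a=np.arctan2(-y[0],y[1])
print('clk',round(s['clock'],2),'q',s['q'].round(2),'F',s['contact_force'].round(1),'Mz(dial)',(M.T@s['moment'])[2].round(2),'M',s['moment'].round(2),'open',round(s['opening']*88,1))
d=M.T@(s['tool_pos']-k['D'])*1000;print('tool angle a',a.round(3),'mod pi; pos in dial',d.round(1),'tilt deg',np.degrees(np.arccos(-(M.T@E)[2,2])).round(1))
E
python3 st.py
```

```text
clk 14.15 q [ 0.01  0.69 -0.34  2.11  1.78  0.35 -2.27] F [-0.4  1.4 -1.2] Mz(dial) 0.18 M [0.02 0.57 0.19] open 8.6
tool angle a -1.823 mod pi; pos in dial [-0.8 -0.4 21.6] tilt deg 0.1
```

The first turn went as planned, with 8.6 mm grip and low forces. I'll wind a bit more, then release and turn back half a turn for a long stroke.

Emit:
move_arm([
  [[0, 0, 0, 0, 0, 0, 9], [0, 0, 0, 0, 0, 0, 15], [0, 0, 0, 0, 0, 0, 15], [1, 0, 0, 0, 0, 0, 15], [1, 0, 0, 0, 0, 0, 15], [1, 0, 0, 0, 0, 0, 15], [1, 0, 0, 0, 0, 0, 5], [1, 0, 0, 0, 0, 0, -5], [1, 0, 0, 0, 0, 0, -15], [1, 0, 0, 0, 0, 0, -25]],
])

```text
clock: 15.4
tool_pos: [0.6093, 0.0379, 0.1697]
eef_rot: [0.653, 0.724, 0.135, 0.178]
contact_force: [1.2, -0.1, -0.9]
opening: 0.869
finger_force: 0.0
```

```bash
python3 st.py
```

```text
clk 15.4 q [-0.06  0.68 -0.23  2.11  1.85  0.28 -1.9 ] F [ 1.2 -0.1 -0.9] Mz(dial) 0.03 M [-0.07  0.48 -0.03] open 76.5
tool angle a -1.382 mod pi; pos in dial [-0.1 -0.5 21.8] tilt deg 0.0
```

Emit:
move_arm([
  [[1, 0, 0, 0, 0, 0, -10], [1, 0, 0, 0, 0, 0, -20], [1, 0, 0, 0, 0, 0, -30], [1, 0, 0, 0, 0, 0, -40], [1, 0, 0, 0, 0, 0, -50], [1, 0, 0, 0, 0, 0, -60], [1, 0, 0, 0, 0, 0, -70], [1, 0, 0, 0, 0, 0, -80], [1, 0, 0, 0, 0, 0, -90], [1, 0, 0, 0, 0, 0, -100]],
])

```text
clock: 16.65
tool_pos: [0.6092, 0.0381, 0.1696]
eef_rot: [-0.135, 0.966, -0.049, 0.217]
contact_force: [0.9, 0.0, 0.2]
opening: 0.998
finger_force: 0.0
```

```bash
python3 st.py
```

```text
clk 16.65 q [-0.26  0.68  0.09  2.12  2.53  0.11 -0.87] F [0.9 0.  0.2] Mz(dial) 0.02 M [0.06 0.44 0.03] open 87.9
tool angle a 0.364 mod pi; pos in dial [-0.2 -0.3 21.8] tilt deg 0.1
```

Emit:
move_arm([
  [[1, 0, 0, 0, 0, 0, -10], [1, 0, 0, 0, 0, 0, -20], [1, 0, 0, 0, 0, 0, -30], [1, 0, 0, 0, 0, 0, -40], [1, 0, 0, 0, 0, 0, -50], [1, 0, 0, 0, 0, 0, -55], [1, 0, 0, 0, 0, 0, -55]],
])

```text
clock: 17.52
tool_pos: [0.6092, 0.0382, 0.1696]
eef_rot: [-0.562, 0.796, -0.144, 0.17]
contact_force: [0.2, 0.7, -0.5]
opening: 1.003
finger_force: 0.0
```

```bash
python3 st.py
```

```text
clk 17.52 q [-0.31  0.68  0.17  2.13  2.99  0.1  -0.39] F [ 0.2  0.7 -0.5] Mz(dial) -0.06 M [ 0.13  0.52 -0.03] open 88.2
tool angle a 1.317 mod pi; pos in dial [-0.2 -0.3 21.8] tilt deg 0.1
```

Emit:
move_arm([
  [[0, 0, 0, 0, 0, 0, 0], [0, 0, 0, 0, 0, 0, 0], [0, 0, 0, 0, 0, 0, 0], [0, 0, 0, 0, 0, 0, 0], [0, 0, 0, 0, 0, 0, 0], [0, 0, 0, 0, 0, 0, 9], [0, 0, 0, 0, 0, 0, 18], [0, 0, 0, 0, 0, 0, 27], [0, 0, 0, 0, 0, 0, 36], [0, 0, 0, 0, 0, 0, 45]],
])

```text
clock: 18.77
tool_pos: [0.6087, 0.0384, 0.1692]
eef_rot: [-0.213, 0.951, -0.067, 0.212]
contact_force: [0.7, -0.4, -1.1]
opening: 0.099
finger_force: 52.9
```

```bash
python3 st.py
```

```text
clk 18.77 q [-0.27  0.68  0.11  2.13  2.6   0.11 -0.78] F [ 0.7 -0.4 -1.1] Mz(dial) 0.11 M [0.11 0.53 0.15] open 8.7
tool angle a 0.528 mod pi; pos in dial [-0.9 -0.2 21.6] tilt deg 0.1
```

Emit:
move_arm([
  [[0, 0, 0, 0, 0, 0, 10], [0, 0, 0, 0, 0, 0, 20], [0, 0, 0, 0, 0, 0, 30], [0, 0, 0, 0, 0, 0, 40], [0, 0, 0, 0, 0, 0, 50], [0, 0, 0, 0, 0, 0, 60], [0, 0, 0, 0, 0, 0, 70], [0, 0, 0, 0, 0, 0, 80], [0, 0, 0, 0, 0, 0, 90], [0, 0, 0, 0, 0, 0, 90]],
])

```text
clock: 20.02
tool_pos: [0.6088, 0.0385, 0.1692]
eef_rot: [0.519, 0.825, 0.103, 0.197]
contact_force: [-0.2, 1.8, -2.3]
opening: 0.092
finger_force: 52.9
```

```bash
python3 st.py
```

```text
clk 20.02 q [-0.11  0.67 -0.16  2.12  1.91  0.24 -1.63] F [-0.2  1.8 -2.3] Mz(dial) 0.16 M [0.16 0.44 0.24] open 8.1
tool angle a -1.037 mod pi; pos in dial [-0.8  0.  21.6] tilt deg 0.2
```

Emit:
move_arm([
  [[0, 0, 0, 0, 0, 0, 10], [0, 0, 0, 0, 0, 0, 20], [0, 0, 0, 0, 0, 0, 30], [0, 0, 0, 0, 0, 0, 40], [0, 0, 0, 0, 0, 0, 50], [0, 0, 0, 0, 0, 0, 55], [0, 0, 0, 0, 0, 0, 55], [1, 0, 0, 0, 0, 0, 55], [1, 0, 0, 0, 0, 0, 55], [1, 0, 0, 0, 0, 0, 55]],
])

```text
clock: 21.28
tool_pos: [0.6093, 0.0374, 0.1696]
eef_rot: [0.842, 0.491, 0.182, 0.129]
contact_force: [0.5, -0.0, 0.2]
opening: 0.415
finger_force: 0.0
```

```bash
python3 st.py
```

```text
clk 21.27 q [ 0.06  0.7  -0.41  2.11  1.75  0.4  -2.4 ] F [ 0.5 -0.   0.2] Mz(dial) 0.01 M [-0.05  0.51 -0.03] open 36.6
tool angle a -1.999 mod pi; pos in dial [-0.1 -1.1 21.7] tilt deg 0.0
```

Emit:
move_arm([
  [[1, 0, 0, 0, 0, 0, -10], [1, 0, 0, 0, 0, 0, -20], [1, 0, 0, 0, 0, 0, -30], [1, 0, 0, 0, 0, 0, -40], [1, 0, 0, 0, 0, 0, -50], [1, 0, 0, 0, 0, 0, -60], [1, 0, 0, 0, 0, 0, -70], [1, 0, 0, 0, 0, 0, -80], [1, 0, 0, 0, 0, 0, -90], [1, 0, 0, 0, 0, 0, -100]],
])

```text
clock: 22.52
tool_pos: [0.6092, 0.0379, 0.1697]
eef_rot: [0.162, 0.961, 0.018, 0.222]
contact_force: [-0.1, 0.2, -0.4]
opening: 1.002
finger_force: 0.0
```

```bash
python3 st.py
```

```text
clk 22.52 q [-0.2   0.67 -0.    2.12  2.17  0.15 -1.12] F [-0.1  0.2 -0.4] Mz(dial) 0.06 M [0.05 0.46 0.07] open 88.2
tool angle a -0.247 mod pi; pos in dial [-0.1 -0.6 21.8] tilt deg 0.0
```

Emit:
move_arm([
  [[1, 0, 0, 0, 0, 0, -10], [1, 0, 0, 0, 0, 0, -20], [1, 0, 0, 0, 0, 0, -30], [1, 0, 0, 0, 0, 0, -40], [1, 0, 0, 0, 0, 0, -50], [1, 0, 0, 0, 0, 0, -60], [1, 0, 0, 0, 0, 0, -70], [1, 0, 0, 0, 0, 0, -80], [1, 0, 0, 0, 0, 0, -90], [1, 0, 0, 0, 0, 0, -94]],
])

```text
clock: 23.78
tool_pos: [0.6092, 0.038, 0.1696]
eef_rot: [-0.591, 0.775, -0.15, 0.165]
contact_force: [-0.6, 0.1, -0.2]
opening: 1.001
finger_force: 0.0
```

Emit:
move_arm([
  [[0, 0, 0, 0, 0, 0, 0], [0, 0, 0, 0, 0, 0, 0], [0, 0, 0, 0, 0, 0, 0], [0, 0, 0, 0, 0, 0, 0], [0, 0, 0, 0, 0, 0, 0], [0, 0, 0, 0, 0, 0, 9], [0, 0, 0, 0, 0, 0, 18], [0, 0, 0, 0, 0, 0, 27], [0, 0, 0, 0, 0, 0, 36], [0, 0, 0, 0, 0, 0, 45]],
])

```text
clock: 25.02
tool_pos: [0.6088, 0.0384, 0.1692]
eef_rot: [-0.246, 0.943, -0.074, 0.21]
contact_force: [0.3, 1.7, -1.8]
opening: 0.101
finger_force: 52.0
```

```bash
python3 st.py
```

```text
clk 25.02 q [-0.27  0.68  0.1   2.13  2.57  0.11 -0.68] F [ 0.3  1.7 -1.8] Mz(dial) 0.12 M [0.13 0.46 0.18] open 8.9
tool angle a 0.598 mod pi; pos in dial [-0.8 -0.1 21.6] tilt deg 0.1
```

Emit:
move_arm([
  [[0, 0, 0, 0, 0, 0, 10], [0, 0, 0, 0, 0, 0, 20], [0, 0, 0, 0, 0, 0, 30], [0, 0, 0, 0, 0, 0, 40], [0, 0, 0, 0, 0, 0, 45], [0, 0, 0, 0, 0, 0, 50], [0, 0, 0, 0, 0, 0, 50]],
])

```text
clock: 25.9
tool_pos: [0.6088, 0.0385, 0.1692]
eef_rot: [0.173, 0.96, 0.021, 0.221]
contact_force: [0.3, 0.8, -1.7]
opening: 0.099
finger_force: 52.0
```

```bash
python3 st.py
```

```text
clk 25.9 q [-0.2   0.67 -0.01  2.12  2.16  0.15 -1.12] F [ 0.3  0.8 -1.7] Mz(dial) 0.2 M [0.13 0.52 0.27] open 8.7
tool angle a -0.269 mod pi; pos in dial [-0.8 -0.1 21.6] tilt deg 0.1
```

Emit:
move_arm([
  [[0, 0, 0, 0, 0, 0, 4], [0, 0, 0, 0, 0, 0, 8], [0, 0, 0, 0, 0, 0, 8]],
])

```text
clock: 26.28
tool_pos: [0.6088, 0.0385, 0.1692]
eef_rot: [0.239, 0.945, 0.036, 0.219]
contact_force: [-0.4, 1.0, -2.1]
opening: 0.104
finger_force: 52.0
```

```bash
python3 st.py
```

```text
clk 26.27 q [-0.18  0.67 -0.04  2.12  2.1   0.17 -1.2 ] F [-0.4  1.  -2.1] Mz(dial) 0.22 M [0.12 0.49 0.28] open 9.1
tool angle a -0.408 mod pi; pos in dial [-0.8 -0.1 21.6] tilt deg 0.1
```

Emit:
move_arm([
  [[0, 0, 0, 0, 0, 0, 4], [0, 0, 0, 0, 0, 0, 8], [0, 0, 0, 0, 0, 0, 8]],
])

```text
clock: 26.65
tool_pos: [0.6089, 0.0384, 0.1693]
eef_rot: [0.304, 0.926, 0.051, 0.216]
contact_force: [0.4, 0.9, -2.9]
opening: 0.101
finger_force: 52.3
```

```bash
python3 st.py
```

```text
clk 26.65 q [-0.16  0.67 -0.07  2.12  2.04  0.18 -1.28] F [ 0.4  0.9 -2.9] Mz(dial) 0.38 M [0.09 0.57 0.44] open 8.9
tool angle a -0.547 mod pi; pos in dial [-0.7 -0.1 21.6] tilt deg 0.1
```

Torque is rising from 0.22 to 0.38 N m, so it has reached the stop. I'll turn it slightly more, then release and look.

Emit:
move_arm([
  [[0, 0, 0, 0, 0, 0, 2], [0, 0, 0, 0, 0, 0, 4], [0, 0, 0, 0, 0, 0, 4]],
])

```text
clock: 27.02
tool_pos: [0.6089, 0.0384, 0.1693]
eef_rot: [0.337, 0.915, 0.059, 0.214]
contact_force: [-0.1, 3.0, -3.3]
opening: 0.107
finger_force: 52.5
```

```bash
python3 st.py
```

```text
clk 27.02 q [-0.15  0.67 -0.08  2.12  2.01  0.19 -1.32] F [-0.1  3.  -3.3] Mz(dial) 0.4 M [0.28 0.62 0.55] open 9.4
tool angle a -0.62 mod pi; pos in dial [-0.7 -0.1 21.7] tilt deg 0.1
```

Emit:
move_arm([
  [[0, 0, 0, 0, 0, 0, -6], [0, 0, 0, 0, 0, 0, -14], [1, 0, 0, 0, 0, 0, -14], [1, 0, 0, 0, 0, 0, -14], [1, 0, 0, 0, 0, 0, -14], [1, 0, 0, 0, 0, 0, -14], [1, 0, 0, -20, 0, 0, -14], [1, 0, 0, -50, 0, 0, -14], [1, 0, 0, -90, 0, 0, -14], [1, 0, 0, -90, 0, 0, -14]],
])

```text
clock: 28.28
tool_pos: [0.5769, 0.0399, 0.2464]
eef_rot: [0.225, 0.947, 0.032, 0.226]
contact_force: [0.7, -0.0, 0.4]
opening: 0.979
finger_force: 0.0
```

```bash
python3 st.py;python3 - <<'E'
from h import *
w=r.snapshot('wrist');a=r.snapshot('scene')
save('end',np.hstack([cv2.resize(w[:288],(400,300*288//300)),cv2.resize(a[130:220,190:310],(400,288),interpolation=cv2.INTER_CUBIC)]))
E
```

```text
clk 28.27 q [-0.2   0.5  -0.04  2.15  1.25  0.17 -0.33] F [ 0.7 -0.   0.4] Mz(dial) 0.01 M [ 0.01  0.4  -0.  ] open 86.2
tool angle a -0.379 mod pi; pos in dial [  4.   -1.4 105. ] tilt deg 0.7
```

View pics/end.png

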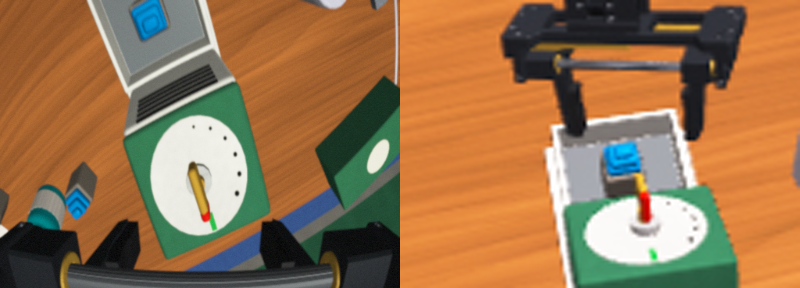

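The red end points at the green mark (key (193,165)→(207,217), mark at (212,223), same direction). The clay stands in the bay and the gripper is clear.

```bash
python3 -c "
from plant import r
print(r.finish_job())"
```

```text
the job is handed in; nothing more can be done
None
```

The blue-tipped clay piece stands upright in the drying bay, the fan is wound to its stop with the key's red end on the green mark, and the job is handed in at about 28 s of the 72 s allowed; I didn't re-check the jar, can and brush after the winding, though the arm met no unexpected force.

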